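# Set up the folding tube rest and lay the throttle tube on it

### The job

The throttle tube is to be worked on, but the orange reflector has been left across the folded tube rest. First lay the reflector flat on the floor of the steel bolt tray, orange face up, clear of the screwdriver, and let go of it; then swing the rest's frame up past its centre so that it snaps fully open and stays there, and last lay the aluminium throttle tube level in both of the frame's notches, about centred between them, either way round. Leave the screwdriver and all the other things on the shelf where they are.

Things in the scene. Friction and masses are not known exactly. Their poses are not given: they have to be found in the camera images.
- stand: Blue steel base of the folding tube rest, screwed to the shelf: plate 8 mm thick, x from -80 to +105 mm, 144 mm wide in y, origin on its underside, z up. Blue lugs (8 mm thick, top 52 mm above the shelf) at y = +-64 mm carry the hinge (x = +60) and, on the +y side only, a small spring strut (x = +90). The folded frame lies from the hinge towards -x, as far as x = -83 mm, and opens upward.
- hinge (a point): Middle of the frame's hinge axis, 40 mm above the shelf, at x = +60 mm of the base; the axis runs along the base's y. The frame (150 g) has two flat steel arms 8 mm wide, 6 mm thick, at y = +-42 mm, running 121 mm out from the hinge; between them is only the red bar.
- frame (a joint): Swing angle of the hinged frame, rad: 0 = folded level towards the base's -x; grows as the free end rises; 1.75 = fully open at its stop, 10 degrees past upright towards +x. An over-centre spring pushes it shut below about 1.1 rad (about 3.5 N at the red bar to start it) and snaps it open above that; it then stays open.
- bar (a point): Middle of the red round cross bar of the frame, 10 mm diameter, 76 mm free length between the arms, 95 mm from the hinge axis; the bar runs along the base's y. It moves with the frame. 40 mm above the shelf when folded (32 mm above the base plate).
- cradle (a point): Where the tube's middle comes to lie: midway between the black V notches at the arm ends, 139 mm from the hinge axis; 177 mm high and 25 mm beyond the hinge when open. Notch prongs: 30 mm long, 45 degrees either side of the arm, 12 mm thick along the hinge axis, facing away from the hinge (up when open). Frame axes: y along the hinge, -x away from it.
- reflector: Orange rear reflector with black housing, 110 (x) x 44 (y) x 20 mm thick, 90 g; origin at the centre of its underside, z up through the orange lens. Starts flat across the two arms of the folded frame, its long side roughly along the hinge axis, underside 43 mm above the shelf, its middle 35 to 45 mm from the hinge axis.
- tray: Steel bolt tray fixed to the shelf, 200 (x) x 160 (y) x 28 mm high outside, walls and floor 4 mm; origin under its centre, open top. The screwdriver lies along its -y side, the +y side is free.
- screwdriver: Screwdriver lying in the tray along the tray's x: red handle 80 x 24 x 24 mm, steel blade, 165 mm long in all (from -75 to +90 mm along its x); origin under its axis. To be left alone.
- tube: Aluminium throttle tube, 160 mm long along its x, 30 mm diameter, with a black drum 42 mm in diameter on the last 12 mm at its +x end; origin on the axis at mid-length; 80 to 170 g. Starts level on the V-block, axis 42 mm above the shelf.
- block: Dark wooden V-block fixed to the shelf, under the tube: base 130 (x) x 70 (y) x 8 mm, V supports 12 mm thick at x = +-45 mm (up to 42 mm high), free space between them; origin under its centre. The tube lies along its x.
- fuse_case: Black plastic fuse case, 60 x 90 x 42 mm, origin under its centre. Bystander.
- brake_pads: Cardboard box, 70 x 90 x 30 mm, origin under its centre. Bystander.
- lube_can: Green spray can, 54 mm diameter, 170 mm tall, origin under its centre. Bystander.
- grease_jar: Amber jar with yellow cap, 72 mm diameter, 85 mm tall, origin under its centre. Bystander.
- mug: Blue mug, 76 mm diameter, 85 mm tall, handle at its +y, origin under its centre. Bystander.
- spark_box: Red box, 60 x 80 x 60 mm, origin under its centre. Bystander.
Not all that is in view belongs to the job. What is shaped like the reflector but blue or green is not meant. Leave any pink or red look-alike of the tube alone.

How it is judged:
On the way, in this order (a step that is already met when the one before it is completed fails the run):
1. the reflector lies flat in the tray, let go, while the rest is still folded (x of reflector in the frame of tray between -0.055 and 0.055 m and y of reflector in the frame of tray between -0.06 and 0.06 m and z of reflector in the frame of tray below 0.01 m and angle between reflector's own z axis and vertical below 0.12 rad and contact force between the fingers and reflector below 0.1 N and linear speed of reflector below 0.03 m/s and value of joint frame below 0.8 rad), for 0.2 s.
2. the frame has snapped fully open, the tube not yet on it (value of joint frame above 1.65 rad and distance between tube and cradle above 0.05 m), for 0.2 s.
3. the tube lies in both notches of the open frame (value of joint frame above 1.65 rad and x of tube in the frame of cradle between -0.006 and 0.006 m and z of tube in the frame of cradle between -0.006 and 0.006 m and y of tube in the frame of cradle between -0.018 and 0.018 m and angle between the x axis of tube and the y axis of stand, either way round below 0.1 rad), for 0.2 s.
At the end, for the whole second after the job is handed in: Frame open past 1.65 rad; tube in both notches (middle within 6 mm of the cradle point across, 18 mm along the hinge axis, aligned to 0.1 rad); reflector flat in the tray, orange up (tilt under 0.12 rad, middle within 55 x 60 mm of the tray's, underside under 10 mm); at rest, released (all of step 3 and x of reflector in the frame of tray between -0.055 and 0.055 m and y of reflector in the frame of tray between -0.06 and 0.06 m and z of reflector in the frame of tray below 0.01 m and angle between reflector's own z axis and vertical below 0.12 rad and linear speed of each of tube, reflector below 0.02 m/s and contact force between the fingers and anything else below 0.1 N); the robot touches nothing.
It fails at once if a bystander is shifted by more than 30 mm (distance of any of fuse_case, brake_pads, lube_can, grease_jar, mug, spark_box from where it was at the start of the episode above 0.03 m).
It fails at once if the screwdriver is shifted by more than 30 mm (distance of screwdriver from where it was at the start of the episode above 0.03 m).
It also fails if it takes over 72 s, if anything falls off the work surface, if the arm or the gripper's body presses on something with over 40 N, if the wrist force passes 120 N, or if a joint passes its speed limit or range.

### The arm

A 6-joint arm with a two-finger parallel gripper is mounted at the origin on the work surface. World frame = base frame: x ahead of the robot, y to its left, z up, the work surface at z = 0. Lengths are in m, angles in rad, forces in N, time in s.
With the tool pointing down it reaches from about 0.35 to 0.925 m from the base axis. Payload 6.4 kg.
Tool frame: the origin (TCP) lies midway between the tips of the shut fingers; the grasp point (between the pads) lies 19 mm behind it; z points along the fingers, y is the line along which they close (so a half turn about z gives the same grasp; the last joint's range is limited). The gripper opens to 85 mm and grips with 20 to 120 N. Pads are 22 mm wide; open, the fingers measure 114 mm over their backs; the gripper's body (76 mm by 85 mm) begins 54 mm behind the grasp point. The pads swing forward as they close: fully open they stand 13 mm farther back than shut.
Start: joints at [1.14, 0.245, 1.558, -0, 1.339, -0.174], TCP at [0.165, 0.629, 0.231] pointing down, gripper open.
Joint ranges: [-3.13, 3.13], [-1.02, 2.26], [0.13, 2.54], [-0.95, 4.09], [0.21, 2.88], [-2.74, 2.74]. Speed limits (rad/s): [2.57, 2.57, 3.14, 3.14, 3.14, 3.14].

### API

Orientations are given as a unit quaternion [x, y, z, w].
In Python, from station import bot gives the robot as it stands. The module is installed in compiled form; this text tells all that it offers.
- The arm moves only by the tool drive_tool, never from a script. Its argument "targets" is a list of rows, each a list of 7 numbers: the turn, a rotation vector about the tool's x, y, z in rad, then the shift along the tool's x, y, z in m, then the finger opening in m, from 0 to 0.0854. In form: [[wx, wy, wz, x, y, z, grip], ...]. A call has 1 to 5 rows; each row shifts and turns the commanded pose from where the row before left it, along the tool's axes as they then stand; what a row does not reach is not made up. A row lasts 1/12 s, in which the tool goes at most 41.7 mm and 7.16 degrees, less where a joint would pass 70% of its speed; a pose out of reach is approached as far as the arm can. A call is refused whole if a number of a shift passes 0.0417 or a number of a turn 0.125, either way. A call with a gripper value outside its range is refused whole. The fingers move at their own pace and stop on an object; the grip force is fixed at half the most. Time passes only in rows, so rows that do not move let the fingers close. It gives the time, the measured TCP pose, the force, the opening and the grip force at its end, in the units of the state.
- bot.get_state(): the state, without advancing time (a new reading comes with each control period).
- bot.snapshot(name): name is "scene" or "top" or "wrist"; returns the picture (400x640x3 uint8, red, green, blue); there is no depth.
- bot.camera_model(name): a dict with "fx", "fy", "cx", "cy" (pixels), "dist" ([k1, k2, p1, p2, k3] as OpenCV has them; the pictures are not rectified), "R" (3x3) and "t" (3): a world point X has camera coordinates R X + t; the wrist camera has in their place "hand_eye" (4x4, takes a point from camera to tool coordinates, whose origin is the TCP and whose axes are the flange's). Camera axes: x right, y down, z forward; pixel columns grow to the right and rows downward; lengths in m; the calibration is good to about 2 mm. A picture is of the moment at which its call begins: read the wrist's pose just before it. camera_model takes no time and is no camera call.
- bot.close_job(): hands the job in; it is judged then, once.
Trained networks look in the newest picture that a camera, given by its name, has taken for a name from the list of things; names that differ only in an ending like _2 or _b are one class to them, and where a whole thing is asked for, a point or a joint stands for the part that bears it (a point fixed in the world has none). Each returns a list of dicts, best first, with "score" (0 to 1); they miss things now and then, are a little off and sometimes report something else, mostly with a low value. They report only what shows in the picture. A call takes as long as a camera call. They do not tell look-alikes from the thing itself.
- bot.find_in(camera, target): "centre" ([column, row] in pixels, amid what is visible of it).
- bot.regions_of(camera, target): "region" (400x640 bool, what is visible of it) and "centre" ([column, row] in pixels, amid what is visible of it).
The state is a dict: "t": time; "joint_positions": joint angles; "qd": joint speeds; "joint_efforts": joint torques, N m; "position": TCP position; "orientation": TCP orientation; "ft_force": force on the tool from outside, world axes, zero at the start; "ft_torque": the same for the moment, N m; "finger_gap": opening from 0.0 (shut) to 1.0 (fully open); "grasp_force": force on a finger pad.
Only numpy, scipy, OpenCV 4.12 (cv2) and the standard library are available. Lean on these libraries where they do the work, as an engineer would, in place of code of your own. Each camera call takes 0.05 s, during which the arm holds its last target. There are 200 camera calls.

## Working session

There is one attempt and no reset: what is moved stays moved. The work goes in short steps, Python scripts to look and compute and a tool call to move; the robot and the scene stay as the last step left them, time stands still between calls to the robot, and variables do not carry over. Pictures are saved under pics/ and viewed, at most 10 in all, crops included, and the job is handed in when it is done.

Besides the shell and the picture viewer there is one more tool, called after "Emit:" by a JSON object that holds its "method" and its "body". drive_tool: Moves the arm, as the interface text tells. Its arguments: {"type":"object","properties":{"targets":{"type":"array","items":{"type":"array","items":{"type":"number"}}}},"required":["targets"]}

```bash
mkdir -p pics; cat > h.py <<'E'
import numpy as np, cv2
from station import bot
from scipy.spatial.transform import Rotation as R
def snap(c,name):
    im=bot.snapshot(c); cv2.imwrite('pics/'+name+'.png',im[:,:,::-1]); return im
def cam(c):
    m=bot.camera_model(c)
    K=np.array([[m['fx'],0,m['cx']],[0,m['fy'],m['cy']],[0,0,1.]])
    if 'hand_eye' in m:
        s=bot.get_state(); T=np.eye(4); T[:3,:3]=R.from_quat(s['orientation']).as_matrix(); T[:3,3]=s['position']
        W=np.linalg.inv(T@np.array(m['hand_eye'])); return K,np.array(m['dist']),W[:3,:3],W[:3,3]
    return K,np.array(m['dist']),np.array(m['R']),np.array(m['t'])
def pix2z(c,uv,z):
    K,d,Rm,t=cam(c); uv=np.array(uv,float).reshape(-1,1,2)
    n=cv2.undistortPoints(uv,K,d).reshape(-1,2); o=-Rm.T@t
    D=np.c_[n,np.ones(len(n))]@Rm
    return o+D*((z-o[2])/D[:,2])[:,None]
def proj(c,X):
    K,d,Rm,t=cam(c); return cv2.projectPoints(np.array(X,float).reshape(-1,1,3),cv2.Rodrigues(Rm)[0],t,K,d)[0].reshape(-1,2)
E
python3 - <<'E'
from h import *
np.set_printoptions(precision=3,suppress=True)
for c in ['top','scene']:
    snap(c,c+'0'); K,d,Rm,t=cam(c); print(c,-Rm.T@t,Rm.tolist())
for n,z in [('stand',.0),('reflector',.06),('tray',.02),('tube',.05),('block',.03),('bar',.04),('screwdriver',.02),('fuse_case',.04),('brake_pads',.03),('lube_can',.17),('grease_jar',.085),('mug',.085),('spark_box',.06)]:
    for r in bot.regions_of('top',n)[:3]:
        if r['score']<.3: continue
        p=np.argwhere(r['region'])[:,::-1].astype(np.float32)
        b=cv2.minAreaRect(p); W=pix2z('top',cv2.boxPoints(b),z)
        print(n,round(r['score'],2),np.round(r['centre']),pix2z('top',r['centre'],z)[0,:2],'box',W[:,:2].round(3).tolist())
s=bot.get_state();print(s['position'],s['orientation'],s['ft_force'],bot.camera_model('wrist')['hand_eye'])
E
```

```text
top [0.249 0.001 1.541] [[-0.006202648166131861, -0.9999420244214616, 0.008801985664356764], [-0.9814418341793117, 0.004400368536199735, -0.19170957951936898], [0.1916597330648115, -0.009827744026682027, -0.9814122284590053]]
scene [1.485 0.548 0.799] [[-0.5020658837289652, 0.8648288156571888, -0.0009838721651029684], [0.47465864832997545, 0.27460597990660846, -0.8362360452438605], [-0.7229308514380982, -0.4203125924933911, -0.5483687706557245]]
stand 0.57 [407. 214.] [ 0.497 -0.298] box [[0.44, -0.201], [0.621, -0.252], [0.583, -0.401], [0.402, -0.347]]
reflector 0.92 [401. 268.] [ 0.309 -0.261] box [[0.309, -0.208], [0.334, -0.311], [0.287, -0.322], [0.263, -0.219]]
reflector 0.62 [462. 202.] [ 0.525 -0.474] box [[0.555, -0.416], [0.585, -0.448], [0.511, -0.518], [0.481, -0.485]]
reflector 0.61 [413. 207.] [ 0.51  -0.306] box [[0.511, -0.24], [0.554, -0.256], [0.518, -0.36], [0.475, -0.343]]
tray 0.88 [319. 196.] [0.554 0.006] box [[0.458, 0.098], [0.662, 0.081], [0.646, -0.08], [0.443, -0.059]]
tube 0.82 [227. 269.] [0.31  0.304] box [[0.386, 0.326], [0.394, 0.292], [0.239, 0.251]
[... 944 characters left out ...]
ox [[0.736, 0.2], [0.736, 0.133], [0.653, 0.132], [0.654, 0.197]]
lube_can 0.66 [376. 139.] [ 0.707 -0.175] box [[0.661, -0.141], [0.754, -0.173], [0.738, -0.22], [0.645, -0.186]]
grease_jar 0.78 [265. 144.] [0.721 0.183] box [[0.726, 0.233], [0.78, 0.182], [0.717, 0.12], [0.663, 0.171]]
mug 0.7 [182. 256.] [0.349 0.445] box [[0.381, 0.505], [0.381, 0.403], [0.311, 0.401], [0.31, 0.502]]
spark_box 0.98 [456. 259.] [ 0.335 -0.441] box [[0.324, -0.397], [0.386, -0.422], [0.356, -0.508], [0.294, -0.483]]
[0.165 0.629 0.231] [0.128 0.992 0.    0.   ] [ 0.384 -0.276  0.558] [[ 0.    -0.952 -0.308  0.079]
 [ 1.     0.    -0.    -0.   ]
 [ 0.    -0.308  0.952 -0.142]
 [ 0.     0.     0.     1.   ]]
```

View pics/top0.png

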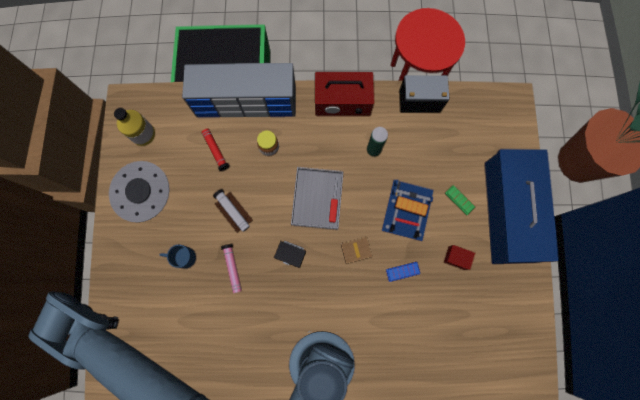

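View pics/scene0.png

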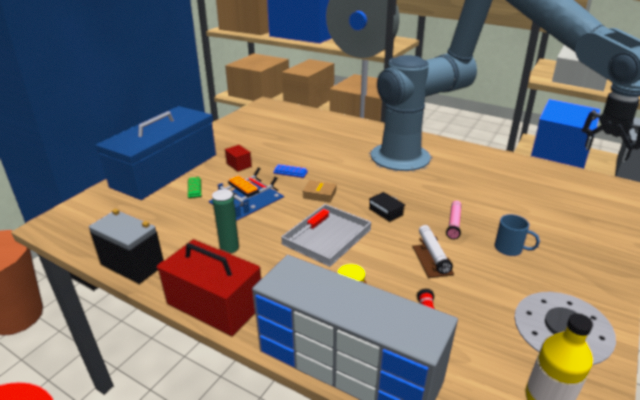

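```bash
cat >> h.py <<'E'
def plan(p1,yaw1,n,p0=None,yaw0=None,grip=.0854,tol=3):
    """tool-down rows from (p0,yaw0 of tool y) to (p1,yaw1); defaults: measured pose"""
    s=bot.get_state(); M=R.from_quat(s['orientation']).as_matrix()
    p=np.array(s['position'] if p0 is None else p0,float)
    y=np.arctan2(M[1,1],M[0,1]) if yaw0 is None else yaw0
    for i in range(n):
        c,sn=np.cos(y),np.sin(y); F=np.array([[-sn,c,0],[c,sn,0],[0,0,-1]]).T
        F=np.c_[[-sn,c,0],[c,sn,0],[0,0,-1]]
        d=np.round(F.T@((np.array(p1)-p)/(n-i)),tol); w=np.round(-(yaw1-y)/(n-i),tol)
        p=p+F@d; y=y-w
        print([0,0,float(w),*map(float,d),grip],end=',\n' if i%5==4 else ', ')
    print('end',p,y)
    return p,y
def pose():
    s=bot.get_state(); M=R.from_quat(s['orientation']).as_matrix()
    print('t',round(s['t'],2),'p',np.round(s['position'],4),'yawy',round(np.arctan2(M[1,1],M[0,1]),3),'z',M[:,2].round(3),'f',np.round(s['ft_force'],1),'gap',round(s['finger_gap'],3),'gf',s['grasp_force'],'q',np.round(s['joint_positions'],2))
E
sed -i '/F=np.array(\[\[-sn/s/; F=.*/;/' h.py
python3 - <<'E'
from h import *
p,y=plan([.46,.28,.23],.7,15)
plan([.515,-.30,.23],-.3,20,p,y)
E
```

```text
[0, 0, 0.041, -0.025, -0.017, 0.0, 0.0854], [0, 0, 0.041, -0.026, -0.016, 0.0, 0.0854], [0, 0, 0.041, -0.026, -0.015, 0.0, 0.0854], [0, 0, 0.041, -0.027, -0.014, 0.0, 0.0854], [0, 0, 0.041, -0.027, -0.013, 0.0, 0.0854],
[0, 0, 0.041, -0.028, -0.012, 0.0, 0.0854], [0, 0, 0.041, -0.028, -0.011, 0.0, 0.0854], [0, 0, 0.041, -0.029, -0.01, 0.0, 0.0854], [0, 0, 0.041, -0.029, -0.009, 0.0, 0.0854], [0, 0, 0.041, -0.03, -0.007, 0.0, 0.0854],
[0, 0, 0.041, -0.03, -0.006, 0.0, 0.0854], [0, 0, 0.041, -0.03, -0.005, 0.0, 0.0854], [0, 0, 0.041, -0.03, -0.004, 0.0, 0.0854], [0, 0, 0.04, -0.031, -0.003, 0.001, 0.0854], [0, 0, 0.041, -0.031, -0.001, 0.0, 0.0854],
end [0.46044168 0.28003724 0.23034967] 0.6999869968696123
[0, 0, 0.05, -0.024, -0.017, 0.0, 0.0854], [0, 0, 0.05, -0.025, -0.015, 0.0, 0.0854], [0, 0, 0.05, -0.025, -0.014, 0.0, 0.0854], [0, 0, 0.05, -0.026, -0.013, 0.0, 0.0854], [0, 0, 0.05, -0.027, -0.012, 0.0, 0.0854],
[0, 0, 0.05, -0.027, -0.01, 0.0, 0.0854], [0, 0, 0.05, -0.028, -0.009, 0.0, 0.0854], [0, 0, 0.05, -0.028, -0.007, 0.0, 0.0854], [0, 0, 0.05, -0.029, -0.006, 0.0, 0.0854], [0, 0, 0.05, -0.029, -0.005, 0.0, 0.0854],
[0, 0, 0.05, -0.029, -0.003, 0.0, 0.0854], [0, 0, 0.05, -0.029, -0.002, 0.0, 0.0854], [0, 0, 0.05, -0.029, -0.0, 0.0, 0.0854], [0, 0, 0.05, -0.029, 0.001, 0.0, 0.0854], [0, 0, 0.05, -0.029, 0.003, 0.0, 0.0854],
[0, 0, 0.05, -0.029, 0.004, 0.0, 0.0854], [0, 0, 0.05, -0.028, 0.006, 0.0, 0.0854], [0, 0, 0.05, -0.028, 0.007, 0.0, 0.0854], [0, 0, 0.05, -0.028, 0.009, 0.0, 0.0854], [0, 0, 0.05, -0.027, 0.01, 0.0, 0.0854],
end [ 0.51535607 -0.29964944  0.23034967] -0.30001300313038776
```

Emit:
{"method": "drive_tool", "body": {"targets": [[0, 0, 0.041, -0.025, -0.017, 0, 0.085], [0, 0, 0.041, -0.026, -0.016, 0, 0.085], [0, 0, 0.041, -0.026, -0.015, 0, 0.085], [0, 0, 0.041, -0.027, -0.014, 0, 0.085], [0, 0, 0.041, -0.027, -0.013, 0, 0.085]]}}

```text
t: 1.17
position: [0.2646, 0.5132, 0.2314]
orientation: [0.23, 0.973, 0.0, 0.0]
ft_force: [0.8, -0.4, 0.3]
finger_gap: 0.998
grasp_force: 0.0
```

Emit:
{"method": "drive_tool", "body": {"targets": [[0, 0, 0.041, -0.028, -0.012, 0, 0.085], [0, 0, 0.041, -0.028, -0.011, 0, 0.085], [0, 0, 0.041, -0.029, -0.01, 0, 0.085], [0, 0, 0.041, -0.029, -0.009, 0, 0.085], [0, 0, 0.041, -0.03, -0.007, 0, 0.085]]}}

```text
t: 1.58
position: [0.3625, 0.3964, 0.2315]
orientation: [0.328, 0.945, 0.0, 0.0]
ft_force: [-0.4, 0.6, 0.1]
finger_gap: 0.994
grasp_force: 0.0
```

Emit:
{"method": "drive_tool", "body": {"targets": [[0, 0, 0.041, -0.03, -0.006, 0, 0.085], [0, 0, 0.041, -0.03, -0.005, 0, 0.085], [0, 0, 0.041, -0.03, -0.004, 0, 0.085], [0, 0, 0.041, -0.031, -0.003, 0, 0.085], [0, 0, 0.041, -0.031, -0.001, 0, 0.085]]}}

```text
t: 2.0
position: [0.4612, 0.2787, 0.2316]
orientation: [0.423, 0.906, 0.0, 0.0]
ft_force: [0.6, 0.2, 0.0]
finger_gap: 0.996
grasp_force: 0.0
```

```bash
python3 - <<'E'
from h import *
np.set_printoptions(precision=4,suppress=True)
pose(); snap('wrist','w_tube')
for r in bot.regions_of('wrist','tube')[:3]:
    p=np.argwhere(r['region'])[:,::-1].astype(np.float32); b=cv2.boxPoints(cv2.minAreaRect(p))
    print(r['score'],r['centre'],b.tolist(),pix2z('wrist',b,.042)[:,:2].tolist(),pix2z('wrist',r['centre'],.055))
E
```

```text
t 2.0 p [0.4612 0.2787 0.2316] yawy 0.697 z [ 0.001  0.    -1.   ] f [0.6 0.2 0. ] gap 0.996 gf 0.0 q [ 0.33 -0.02  1.84  0.    1.32 -0.36]
0.97 [370.9, 182.0] [[285.0, 166.0], [444.0, 166.0], [444.0, 206.0], [285.0, 206.0]] [[0.43148376994511195, 0.260456329687799], [0.5580923782460125, 0.3661239112061574], [0.5901748653644292, 0.33557839005038154], [0.45829735688583867, 0.22607743175705858]] [[0.5072 0.3058 0.055 ]]
0.7 [216.4, 63.7] [[130.49673461914062, 49.80738067626953], [146.93048095703125, 12.557563781738281], [300.65679931640625, 80.37798309326172], [284.2230529785156, 117.62779998779297]] [[0.24636871641410496, 0.25546199488147575], [0.24137730240444644, 0.29326143803205634], [0.39132191129203997, 0.3359906161188658], [0.4008450113371154, 0.2983434251881627]] [[0.3232 0.2986 0.055 ]]
0.67 [524.3, 247.4] [[459.6453552246094, 252.3121795654297], [467.5153503417969, 217.41033935546875], [594.9010009765625, 246.1345672607422], [587.031005859375, 281.0364074707031]] [[0.6452079682051861, 0.3086841284434414], [0.6202289685247332, 0.3432662584240637], [0.7696785937090362, 0.41891671367437827], [0.802666420158584, 0.3845924017184572]] [[0.6892 0.3605 0.055 ]]
```

Emit:
{"method": "drive_tool", "body": {"targets": [[0, 0, 0.05, -0.024, -0.017, 0, 0.085], [0, 0, 0.05, -0.025, -0.015, 0, 0.085], [0, 0, 0.05, -0.025, -0.014, 0, 0.085], [0, 0, 0.05, -0.026, -0.013, 0, 0.085], [0, 0, 0.05, -0.027, -0.012, 0, 0.085]]}}

```text
t: 2.52
position: [0.473, 0.1342, 0.2314]
orientation: [0.532, 0.847, 0.0, 0.0]
ft_force: [-0.3, -0.1, -0.6]
finger_gap: 0.995
grasp_force: 0.0
```

Emit:
{"method": "drive_tool", "body": {"targets": [[0, 0, 0.05, -0.027, -0.01, 0, 0.085], [0, 0, 0.05, -0.028, -0.009, 0, 0.085], [0, 0, 0.05, -0.028, -0.007, 0, 0.085], [0, 0, 0.05, -0.029, -0.006, 0, 0.085], [0, 0, 0.05, -0.029, -0.005, 0, 0.085]]}}

```text
t: 2.93
position: [0.4867, -0.0114, 0.2315]
orientation: [0.634, 0.773, 0.0, 0.0]
ft_force: [1.1, 0.1, 0.4]
finger_gap: 0.994
grasp_force: 0.0
```

```bash
python3 - <<'E'
from h import *
np.set_printoptions(precision=4,suppress=True)
pose(); snap('wrist','w_tray')
for n,z in (('tray',.028),('screwdriver',.018)):
  for r in bot.regions_of('wrist',n)[:1]:
    p=np.argwhere(r['region'])[:,::-1].astype(np.float32); b=cv2.boxPoints(cv2.minAreaRect(p))
    print(n,r['score'],r['centre'],b.tolist(),pix2z('wrist',b,z)[:,:2].tolist(),pix2z('wrist',r['centre'],z))
E
```

```text
t 2.93 p [ 0.4867 -0.0114  0.2315] yawy 0.198 z [ 0.001  0.    -1.   ] f [1.1 0.1 0.4] gap 0.994 gf 0.0 q [-0.26 -0.15  1.97  0.    1.32 -0.45]
tray 0.61 [383.5, 149.4] [[266.8719482421875, 200.20997619628906], [312.65484619140625, 53.70463180541992], [496.740234375, 111.23133850097656], [450.95733642578125, 257.7366943359375]] [[0.4373239003911775, -0.058158854267070764], [0.4587354415333128, 0.09990342602923508], [0.6571459683636001, 0.08468115603319051], [0.6623202677728881, -0.0873855631602056]] [[0.5501 0.0218 0.028 ]]
screwdriver 0.94 [338.7, 200.7] [[293.037841796875, 197.6270294189453], [300.08648681640625, 174.7189178466797], [433.45947265625, 215.7567596435547], [426.41082763671875, 238.6648712158203]] [[0.46491866805219656, -0.05103053260316827], [0.46800057491045977, -0.023172605256860768], [0.6291979629102092, -0.04089407659732551], [0.6297339851540363, -0.07058698268796942]] [[ 0.5166 -0.0445  0.018 ]]
```

Emit:
{"method": "drive_tool", "body": {"targets": [[0, 0, 0.05, -0.029, -0.003, 0, 0.085], [0, 0, 0.05, -0.029, -0.002, 0, 0.085], [0, 0, 0.05, -0.029, 0, 0, 0.085], [0, 0, 0.05, -0.029, 0.001, 0, 0.085], [0, 0, 0.05, -0.029, 0.003, 0, 0.085]]}}

```text
t: 3.5
position: [0.5004, -0.1551, 0.2313]
orientation: [0.725, 0.689, 0.0, -0.0]
ft_force: [-0.2, -0.4, 0.9]
finger_gap: 0.995
grasp_force: 0.0
```

Emit:
{"method": "drive_tool", "body": {"targets": [[0, 0, 0.05, -0.029, 0.004, 0, 0.085], [0, 0, 0.05, -0.028, 0.006, 0, 0.085], [0, 0, 0.05, -0.028, 0.007, 0, 0.085], [0, 0, 0.05, -0.028, 0.009, 0, 0.06], [0, 0, 0.05, -0.027, 0.01, 0, 0.06]]}}

```text
t: 3.92
position: [0.5155, -0.2994, 0.2312]
orientation: [0.805, 0.593, 0.0, -0.0]
ft_force: [0.4, 0.6, 0.4]
finger_gap: 0.744
grasp_force: 0.0
```

```bash
python3 - <<'E'
from h import *
np.set_printoptions(precision=4,suppress=True)
pose(); snap('wrist','w_refl')
for n,z in (('reflector',.063),('bar',.043),('stand',.008)):
  for r in bot.regions_of('wrist',n)[:2]:
    p=np.argwhere(r['region'])[:,::-1].astype(np.float32); b=cv2.boxPoints(cv2.minAreaRect(p))
    print(n,r['score'],r['centre'],b.tolist(),pix2z('wrist',b,z)[:,:2].tolist(),pix2z('wrist',r['centre'],z))
E
```

```text
t 3.92 p [ 0.5155 -0.2994  0.2312] yawy -0.301 z [ 0.     0.001 -1.   ] f [0.4 0.6 0.4] gap 0.744 gf 0.0 q [-0.72  0.12  1.7   0.    1.32 -0.42]
reflector 0.82 [317.1, 174.0] [[295.0, 121.0], [340.0, 121.0], [340.0, 228.0], [295.0, 228.0]] [[0.5107611467763177, -0.24320463215896676], [0.5505298162717832, -0.2556335208797703], [0.5205779085570617, -0.35844301823157665], [0.47663566081268616, -0.3447013846307697]] [[ 0.5152 -0.2974  0.063 ]]
reflector 0.81 [374.2, 301.2] [[342.2952575683594, 315.0067138671875], [384.8590393066406, 254.2013397216797], [414.0536804199219, 274.6375732421875], [371.4898986816406, 335.44293212890625]] [[0.4934108249872657, -0.4619167256268839], [0.5574702695735949, -0.4014593134245247], [0.5820601960442623, -0.43529057895615636], [0.517969605670561, -0.5000759718502906]] [[ 0.5324 -0.4549  0.063 ]]
bar 0.69 [263.8, 172.5] [[213.1705322265625, 129.5546875], [352.41668701171875, 115.87872314453125], [362.03570556640625, 213.81793212890625], [222.78955078125, 227.493896484375]] [[0.42795297708310237, -0.22541390268916414], [0.5640106904776149, -0.2541523069965
[... 203 characters left out ...]
12, -22.433523178100586], [192.51248168945312, 64.5430908203125], [130.58663940429688, 107.2505874633789]] [[0.33407634054532387, -0.08512545943802982], [0.40763322971879, -0.07316769623349476], [0.432102426657705, -0.16217844988537125], [0.3565350918880308, -0.17905195948350633]] [[ 0.3833 -0.1275  0.043 ]]
stand 0.86 [293.9, 157.9] [[213.1822509765625, 102.0185775756836], [396.860107421875, 97.84410858154297], [399.959228515625, 234.20547485351562], [216.2813720703125, 238.37994384765625]] [[0.42717047081737014, -0.19707790017366952], [0.6173544937851659, -0.2515818031816201], [0.5847368765671154, -0.4078492917018581], [0.36880362778160225, -0.3471732229296791]] [[ 0.4913 -0.2812  0.008 ]]
```

View pics/w_refl.png

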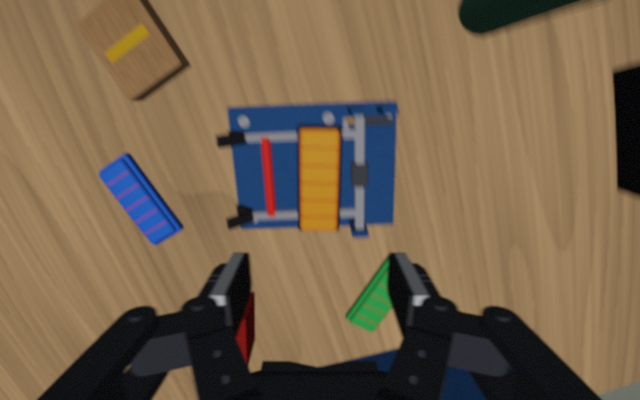

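View pics/w_tube.png

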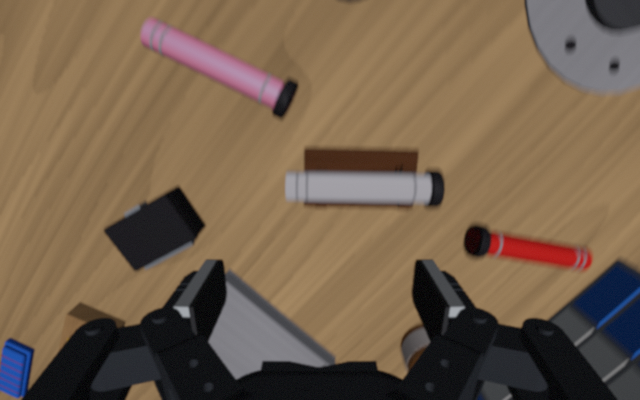

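View pics/w_tray.png

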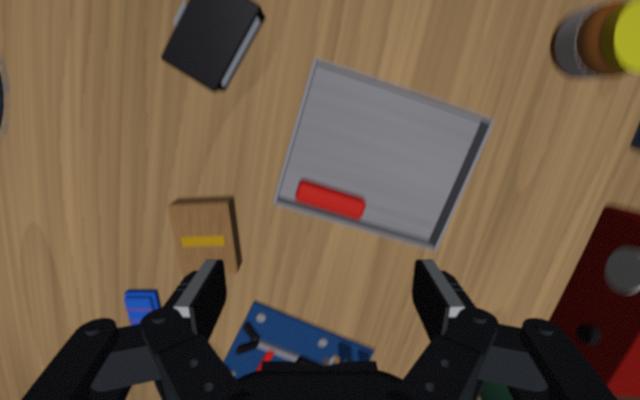

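Emit:
{"method": "drive_tool", "body": {"targets": [[0, 0, 0, 0, 0, 0.035, 0.056], [0, 0, 0, 0, 0, 0.035, 0.056], [0, 0, 0, -0.001, 0, 0.035, 0.056], [0, 0, 0, 0, 0, 0.03, 0.056], [0, 0, 0, 0, 0, 0.025, 0.056]]}}

```text
t: 4.53
position: [0.514, -0.2976, 0.0688]
orientation: [0.804, 0.594, -0.0, -0.001]
ft_force: [-0.5, -0.0, -0.0]
finger_gap: 0.654
grasp_force: 0.0
```

Emit:
{"method": "drive_tool", "body": {"targets": [[0, 0, 0, 0, 0, 0.01, 0.056], [0, 0, 0, 0, 0, 0.01, 0.056], [0, 0, 0, 0, 0, 0.011, 0.056]]}}

```text
t: 4.78
position: [0.5156, -0.3004, 0.0411]
orientation: [0.805, 0.594, 0.0, 0.001]
ft_force: [0.3, 0.3, 1.4]
finger_gap: 0.656
grasp_force: 0.0
```

```bash
python3 - <<'E'
from h import *
np.set_printoptions(precision=4,suppress=True)
pose(); snap('wrist','w_ref2')
# stand pose from the earlier hover picture (pose at that time)
import h
K,d,_,_=cam('wrist'); m=bot.camera_model('wrist')
T=np.eye(4); T[:3,:3]=R.from_quat([.805,.593,0,0]).as_matrix(); T[:3,3]=[.5155,-.2994,.2312]
W=np.linalg.inv(T@np.array(m['hand_eye'])); h.cam=lambda c:(K,d,W[:3,:3],W[:3,3])
bar=pix2z('wrist',[[265,139],[270,213]],.043); ax=pix2z('wrist',[[360,116],[360,232]],.044)
pl=pix2z('wrist',[[230,106],[397,102],[393,222],[239,229]],.008)
for n,v in (('bar',bar),('axle',ax),('plate',pl)): print(n,v[:,:2].tolist(),v.mean(0))
E
```

```text
t 4.78 p [ 0.5156 -0.3004  0.0411] yawy -0.299 z [ 0.002 -0.001 -1.   ] f [0.3 0.3 1.4] gap 0.656 gf 0.0 q [-0.72  0.36  1.8   0.    0.98 -0.42]
bar [[0.47458926026783976, -0.24978300412641058], [0.45265208853653033, -0.3256258224791845]] [ 0.4636 -0.2877  0.043 ]
axle [[0.571281625759984, -0.2561789567357104], [0.5391659068853352, -0.3752204352543723]] [ 0.5552 -0.3157  0.044 ]
plate [[0.4436276728167304, -0.20746991317767566], [0.6169893037897917, -0.2569877296904424], [0.5805102141344503, -0.390964121522284], [0.4005184872052868, -0.34463849744239006]] [ 0.5104 -0.3     0.008 ]
```

View pics/w_ref2.png

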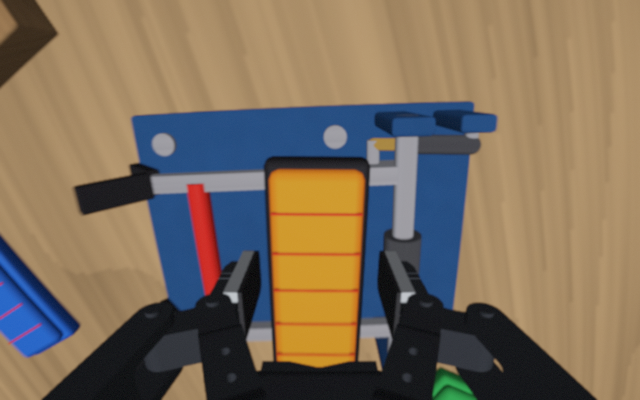

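Emit:
{"method": "drive_tool", "body": {"targets": [[0, 0, 0, 0, 0, 0, 0.03], [0, 0, 0, 0, 0, 0, 0.03], [0, 0, 0, 0, 0, 0, 0.03], [0, 0, 0, 0, 0, 0, 0.03], [0, 0, 0, 0, 0, 0, 0.03]]}}

```text
t: 5.25
position: [0.5148, -0.3011, 0.041]
orientation: [0.805, 0.593, 0.0, 0.001]
ft_force: [0.4, -0.9, 0.9]
finger_gap: 0.496
grasp_force: 61.9
```

Emit:
{"method": "drive_tool", "body": {"targets": [[0, 0, 0, 0, 0, -0.01, 0.03], [0, 0, 0, 0, 0, -0.02, 0.03], [0, 0, 0, 0, 0, -0.03, 0.03], [0, 0, 0, 0, 0, -0.03, 0.03]]}}

```text
t: 5.58
position: [0.5139, -0.3002, 0.1312]
orientation: [0.805, 0.593, -0.0, -0.001]
ft_force: [0.4, 0.2, -0.9]
finger_gap: 0.496
grasp_force: 61.7
```

```bash
python3 - <<'E'
from h import *
pose(); snap('top','t1')
# tray from top + wrist: centre/yaw
ty=-.083
c=np.array([.5525,.0105])
im=cv2.imread('pics/top0.png'); cv2.imwrite('pics/tcrop.png',cv2.resize(im[160:240,280:360],None,fx=6,fy=6))
L=np.array([[-.1,-.08,.028],[.1,-.08,.028],[.1,.08,.028],[-.1,.08,.028]])
# fit tray pose to the corners seen in w_tray (wrist picture at hover)
from scipy.optimize import least_squares
uv=np.array([[277,202],[435,246],[491,121],[317,60]],float)
m=bot.camera_model('wrist');K,d,_,_=cam('wrist');T=np.eye(4); T[:3,:3]=R.from_quat([.634,.773,0,0]).as_matrix(); T[:3,3]=[.4867,-.0114,.2315]
W=np.linalg.inv(T@np.array(m['hand_eye']))
def f(v):
    X=L@R.from_euler('z',v[2]).as_matrix().T+[v[0],v[1],0]
    return (cv2.projectPoints(X,cv2.Rodrigues(W[:3,:3])[0],W[:3,3],K,d)[0].reshape(-1,2)-uv).ravel()
r=least_squares(f,[.55,.01,-.08]);print(r.x,r.fun)
yt=r.x[2]-np.pi/2
o=R.from_euler('z',r.x[2]).apply([0.,.028,0])+[r.x[0],r.x[1],0]
print(o,yt)
p,y=plan([o[0],o[1],.13],yt,15,grip=.03)
E
```

```text
t 5.58 p [ 0.5139 -0.3002  0.1312] yawy -0.301 z [-0.001  0.001 -1.   ] f [ 0.4  0.2 -0.9] gap 0.496 gf 61.660226583480835 q [-0.72  0.23  1.77  0.    1.14 -0.42]
[ 0.55154104  0.00967285 -0.10173649] [-4.49840844  2.33369221  2.15463342  5.52739043  5.56332629 -1.5908562
 -2.71503867 -3.25158028]
[0.55438475 0.03752807 0.        ] -1.6725328162805102
[0, 0, 0.091, 0.022, -0.004, 0.001, 0.03], [0, 0, 0.091, 0.022, -0.006, 0.001, 0.03], [0, 0, 0.092, 0.021, -0.008, 0.001, 0.03], [0, 0, 0.091, 0.02, -0.01, 0.001, 0.03], [0, 0, 0.092, 0.019, -0.012, 0.0, 0.03],
[0, 0, 0.091, 0.018, -0.014, 0.001, 0.03], [0, 0, 0.092, 0.017, -0.016, 0.0, 0.03], [0, 0, 0.091, 0.015, -0.017, 0.001, 0.03], [0, 0, 0.092, 0.014, -0.018, 0.0, 0.03], [0, 0, 0.091, 0.012, -0.02, 0.001, 0.03],
[0, 0, 0.092, 0.01, -0.021, 0.0, 0.03], [0, 0, 0.091, 0.008, -0.021, 0.001, 0.03], [0, 0, 0.092, 0.007, -0.022, 0.0, 0.03], [0, 0, 0.091, 0.004, -0.023, 0.001, 0.03], [0, 0, 0.092, 0.003, -0.023, 0.0, 0.03],
end [0.55467753 0.03753344 0.13015354] -1.6727668352500629
```

Emit:
{"method": "drive_tool", "body": {"targets": [[0, 0, 0.091, 0.022, -0.004, 0, 0.03], [0, 0, 0.091, 0.022, -0.006, 0, 0.03], [0, 0, 0.092, 0.021, -0.008, 0, 0.03], [0, 0, 0.091, 0.02, -0.01, 0, 0.03], [0, 0, 0.092, 0.019, -0.012, 0, 0.03]]}}

```text
t: 6.05
position: [0.5277, -0.1882, 0.1311]
orientation: [0.92, 0.393, 0.0, 0.0]
ft_force: [-0.4, -0.3, -1.4]
finger_gap: 0.496
grasp_force: 61.6
```

Emit:
{"method": "drive_tool", "body": {"targets": [[0, 0, 0.091, 0.018, -0.014, 0, 0.03], [0, 0, 0.092, 0.017, -0.016, 0, 0.03], [0, 0, 0.091, 0.015, -0.017, 0, 0.03], [0, 0, 0.092, 0.014, -0.018, 0, 0.03], [0, 0, 0.091, 0.012, -0.02, 0, 0.03]]}}

```text
t: 6.47
position: [0.5392, -0.0737, 0.1311]
orientation: [0.985, 0.175, 0.001, 0.0]
ft_force: [0.3, -0.1, -0.9]
finger_gap: 0.495
grasp_force: 61.6
```

Emit:
{"method": "drive_tool", "body": {"targets": [[0, 0, 0.092, 0.01, -0.021, 0, 0.03], [0, 0, 0.091, 0.008, -0.021, 0, 0.03], [0, 0, 0.092, 0.007, -0.022, 0, 0.03], [0, 0, 0.091, 0.004, -0.023, 0, 0.03], [0, 0, 0.092, 0.003, -0.023, 0, 0.03]]}}

```text
t: 6.88
position: [0.5518, 0.0411, 0.1311]
orientation: [0.999, -0.053, 0.0, 0.0]
ft_force: [1.5, 0.3, -1.1]
finger_gap: 0.494
grasp_force: 61.6
```

```bash
python3 - <<'E'
from h import *
pose(); a=snap('wrist','w_pl'); b=snap('top','t2')
cv2.imwrite('pics/comb.png',np.vstack([a[:,:,::-1],cv2.resize(b[150:250,260:420,::-1],None,fx=4,fy=4)])[:,:][:800] if 0 else np.hstack([cv2.resize(a[:,:,::-1],(480,300)),cv2.resize(b[160:260,270:376,::-1],(318,300))]))
E
```

```text
t 6.88 p [0.5518 0.0411 0.1311] yawy -1.678 z [ 0.001 -0.    -1.   ] f [ 1.5  0.3 -1.1] gap 0.494 gf 61.63274645805359 q [-0.13  0.13  1.88  0.    1.13  1.55]
```

View pics/comb.png

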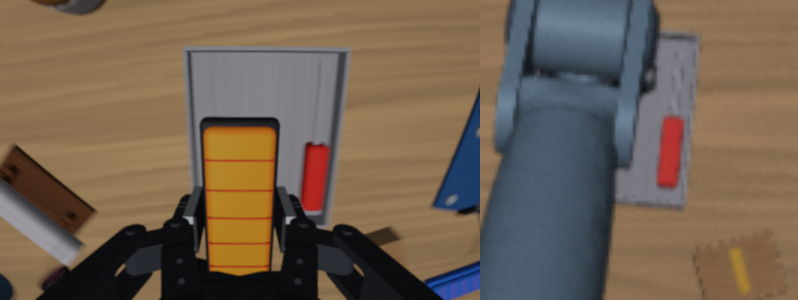

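Emit:
{"method": "drive_tool", "body": {"targets": [[0, 0, 0, 0, 0.003, 0.03, 0.03], [0, 0, 0, 0, 0, 0.03, 0.03], [0, 0, 0, 0, 0, 0.03, 0.03], [0, 0, 0, 0, 0, 0.02, 0.03], [0, 0, 0, 0, 0, 0.008, 0.03]]}}

```text
t: 7.4
position: [0.549, 0.0366, 0.0094]
orientation: [0.999, -0.051, -0.003, -0.0]
ft_force: [-0.6, 0.1, -1.4]
finger_gap: 0.496
grasp_force: 61.6
```

Emit:
{"method": "drive_tool", "body": {"targets": [[0, 0, 0, 0, 0, 0.005, 0.03], [0, 0, 0, 0, 0, 0.004, 0.03], [0, 0, 0, 0, 0, 0, 0.03]]}}

```text
t: 7.65
position: [0.5522, 0.0367, 0.004]
orientation: [0.999, -0.051, 0.001, 0.0]
ft_force: [0.3, 0.1, -0.9]
finger_gap: 0.497
grasp_force: 61.6
```

Emit:
{"method": "drive_tool", "body": {"targets": [[0, 0, 0, 0, 0, 0, 0.052], [0, 0, 0, 0, 0, 0, 0.052], [0, 0, 0, 0, 0, 0, 0.052], [0, 0, 0, 0, 0, 0, 0.052]]}}

```text
t: 7.98
position: [0.5521, 0.0369, 0.0042]
orientation: [0.999, -0.051, 0.001, 0.0]
ft_force: [0.4, 0.4, -0.1]
finger_gap: 0.609
grasp_force: 0.0
```

Emit:
{"method": "drive_tool", "body": {"targets": [[0, 0, 0, 0, 0, -0.01, 0.052], [0, 0, 0, 0, 0, -0.03, 0.052], [0, 0, 0, 0, 0, -0.041, 0.052], [0, 0, 0, 0, 0, -0.041, 0.052], [0, 0, 0, 0, 0, -0.041, 0.052]]}}

```text
t: 8.4
position: [0.551, 0.0371, 0.1688]
orientation: [0.999, -0.051, 0.0, 0.0]
ft_force: [1.1, 0.1, -0.1]
finger_gap: 0.609
grasp_force: 0.0
```

```bash
python3 - <<'E'
from h import *
pose(); a=snap('wrist','w_done')
for r in bot.regions_of('wrist','reflector')[:1]:
    p=np.argwhere(r['region'])[:,::-1].astype(np.float32); b=cv2.boxPoints(cv2.minAreaRect(p))
    print(r['score'],b.round().tolist(),pix2z('wrist',b,.024)[:,:2].round(3).tolist(),pix2z('wrist',b,.024).mean(0))
p,y=plan([.464,-.288,.20],-.275,15,grip=.04)
E
```

```text
t 8.4 p [0.551  0.0371 0.1688] yawy -1.673 z [ 0. -0. -1.] f [ 1.1  0.1 -0.1] gap 0.609 gf 0.0 q [-0.14  0.08  1.86 -0.    1.2   1.53]
0.98 [[295.0, 121.0], [343.0, 121.0], [343.0, 235.0], [295.0, 235.0]] [[0.617, 0.051], [0.612, 0.009], [0.504, 0.018], [0.509, 0.064]] [0.56068381 0.03557912 0.024     ]
[0, 0, -0.093, -0.004, 0.022, -0.002, 0.04], [0, 0, -0.093, -0.006, 0.022, -0.002, 0.04], [0, 0, -0.093, -0.008, 0.021, -0.002, 0.04], [0, 0, -0.093, -0.01, 0.02, -0.002, 0.04], [0, 0, -0.093, -0.012, 0.019, -0.001, 0.04],
[0, 0, -0.093, -0.013, 0.018, -0.002, 0.04], [0, 0, -0.093, -0.015, 0.017, -0.001, 0.04], [0, 0, -0.093, -0.017, 0.015, -0.002, 0.04], [0, 0, -0.093, -0.018, 0.014, -0.001, 0.04], [0, 0, -0.093, -0.019, 0.012, -0.002, 0.04],
[0, 0, -0.094, -0.02, 0.01, -0.001, 0.04], [0, 0, -0.093, -0.021, 0.008, -0.002, 0.04], [0, 0, -0.094, -0.022, 0.006, -0.001, 0.04], [0, 0, -0.093, -0.022, 0.004, -0.002, 0.04], [0, 0, -0.094, -0.022, 0.003, -0.001, 0.04],
end [ 0.46425485 -0.28810973  0.19987235] -0.2746659612105008
```

Emit:
{"method": "drive_tool", "body": {"targets": [[0, 0, -0.093, -0.004, 0.022, -0.002, 0.04], [0, 0, -0.093, -0.006, 0.022, -0.002, 0.04], [0, 0, -0.093, -0.008, 0.021, -0.002, 0.04], [0, 0, -0.093, -0.01, 0.02, -0.002, 0.04], [0, 0, -0.093, -0.012, 0.019, -0.001, 0.04]]}}

```text
t: 8.92
position: [0.5196, -0.0718, 0.176]
orientation: [0.983, 0.183, 0.0, 0.0]
ft_force: [-0.2, 0.4, 0.1]
finger_gap: 0.466
grasp_force: 0.0
```

Emit:
{"method": "drive_tool", "body": {"targets": [[0, 0, -0.093, -0.013, 0.018, -0.002, 0.04], [0, 0, -0.093, -0.015, 0.017, -0.001, 0.04], [0, 0, -0.093, -0.017, 0.015, -0.002, 0.04], [0, 0, -0.093, -0.018, 0.014, -0.001, 0.04], [0, 0, -0.093, -0.019, 0.012, -0.002, 0.04]]}}

```text
t: 9.33
position: [0.4888, -0.1804, 0.1836]
orientation: [0.915, 0.404, 0.0, 0.0]
ft_force: [0.4, -0.5, -0.1]
finger_gap: 0.466
grasp_force: 0.0
```

Emit:
{"method": "drive_tool", "body": {"targets": [[0, 0, -0.094, -0.02, 0.01, -0.001, 0.04], [0, 0, -0.093, -0.021, 0.008, -0.002, 0.04], [0, 0, -0.094, -0.022, 0.006, -0.001, 0.04], [0, 0, -0.093, -0.022, 0.004, -0.002, 0.04], [0, 0, -0.094, -0.022, 0.003, -0.001, 0.04]]}}

```text
t: 9.75
position: [0.4585, -0.2885, 0.1908]
orientation: [0.796, 0.605, 0.0, 0.0]
ft_force: [-0.2, 0.3, 0.6]
finger_gap: 0.469
grasp_force: 0.0
```

```bash
python3 - <<'E'
from h import *
np.set_printoptions(precision=4,suppress=True)
pose(); im=snap('wrist','w_bar')
hsv=cv2.cvtColor(im,cv2.COLOR_RGB2HSV); m=((hsv[...,0]<8)|(hsv[...,0]>172))&(hsv[...,1]>150)&(hsv[...,2]>90)
n,l,st,ce=cv2.connectedComponentsWithStats(m.astype(np.uint8))
for i in range(1,n):
    if st[i,4]>120:
        p=np.argwhere(l==i)[:,::-1].astype(np.float32); b=cv2.minAreaRect(p); c=cv2.boxPoints(b)
        W=pix2z('wrist',c,.043); print(st[i],ce[i],b,W[:,:2].round(4).tolist(),W.mean(0))
E
```

```text
t 9.75 p [ 0.4585 -0.2885  0.1908] yawy -0.27 z [ 0. -0. -1.] f [-0.2  0.3  0.6] gap 0.469 gf 0.0 q [-0.77  0.03  1.87 -0.    1.24 -0.5 ]
[318 137  11  87 811] [322.8113 179.4229] ((322.8069152832031, 180.02732849121094), (86.00494384765625, 9.611652374267578), 89.0759506225586) [[0.4682, -0.2516], [0.4763, -0.2537], [0.4565, -0.3326], [0.4477, -0.3303]] [ 0.4622 -0.2921  0.043 ]
[264 337  25  24 555] [276.3207 348.4486] ((276.0, 348.5), (23.0, 24.0), 90.0) [[0.3541, -0.4441], [0.3795, -0.4509], [0.3697, -0.482], [0.3435, -0.4751]] [ 0.3617 -0.463   0.043 ]
```

View pics/w_bar.png

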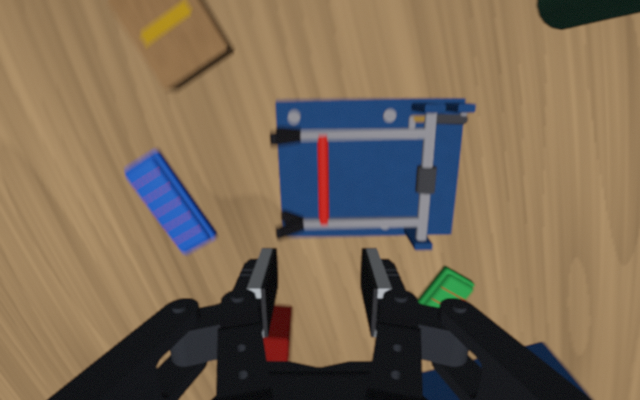

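Emit:
{"method": "drive_tool", "body": {"targets": [[0, 0, 0, -0.001, 0.004, 0.04, 0.04], [0, 0, 0, 0, 0, 0.04, 0.04], [0, 0, 0, 0, 0, 0.04, 0.04], [0, 0, 0, 0, 0, 0.03, 0.04], [0, 0, 0, 0, 0, 0.011, 0.04]]}}

```text
t: 10.22
position: [0.4598, -0.2869, 0.0246]
orientation: [0.798, 0.603, -0.001, -0.004]
ft_force: [-0.7, 1.1, -0.5]
finger_gap: 0.473
grasp_force: 0.0
```

Emit:
{"method": "drive_tool", "body": {"targets": [[0, 0, 0, 0, 0, 0, 0], [0, 0, 0, 0, 0, 0, 0], [0, 0, 0, 0, 0, 0, 0], [0, 0, 0, 0, 0, 0, 0], [0, 0, 0, 0, 0, 0, 0]]}}

```text
t: 10.63
position: [0.4623, -0.29, 0.0312]
orientation: [0.797, 0.604, -0.001, 0.0]
ft_force: [-5.2, 0.7, -1.2]
finger_gap: 0.084
grasp_force: 58.5
```

```bash
python3 -c "
from h import *
pose(); snap('wrist','w_grip')"
```

```text
t 10.63 p [ 0.4623 -0.29    0.0312] yawy -0.274 z [-0.001 -0.001 -1.   ] f [-5.2  0.7 -1.2] gap 0.084 gf 58.51471960544586 q [-0.77  0.28  1.93 -0.    0.93 -0.49]
```

View pics/w_grip.png

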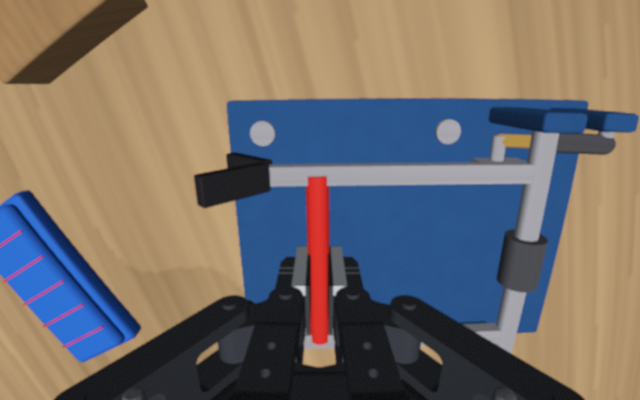

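Emit:
{"method": "drive_tool", "body": {"targets": [[0, 0, 0, 0, 0.001, -0.014, 0], [0, 0, 0, 0, 0.003, -0.014, 0], [0, 0, 0, 0, 0.005, -0.013, 0]]}}

```text
t: 10.93
position: [0.4704, -0.2921, 0.0721]
orientation: [0.797, 0.604, -0.001, -0.001]
ft_force: [-2.2, -0.6, -5.9]
finger_gap: 0.085
grasp_force: 58.4
```

Emit:
{"method": "drive_tool", "body": {"targets": [[0, 0, 0, 0, 0.007, -0.012, 0], [0, 0, 0, 0, 0.009, -0.011, 0], [0, 0, 0, 0, 0.01, -0.01, 0]]}}

```text
t: 11.18
position: [0.4935, -0.2983, 0.1059]
orientation: [0.797, 0.604, -0.003, -0.004]
ft_force: [-13.4, 4.0, 7.9]
finger_gap: 0.083
grasp_force: 58.7
```

Emit:
{"method": "drive_tool", "body": {"targets": [[0, 0, 0, 0, 0.012, -0.008, 0], [0, 0, 0, 0, 0.013, -0.006, 0], [0, 0, 0, 0, 0.009, -0.003, 0]]}}

```text
t: 11.43
position: [0.5312, -0.3089, 0.1271]
orientation: [0.797, 0.604, 0.001, 0.002]
ft_force: [-5.3, 6.3, 12.5]
finger_gap: 0.087
grasp_force: 58.8
```

```bash
python3 -c "
from h import *
pose(); snap('wrist','w_up'); snap('scene','s_up')
a=cv2.imread('pics/s_up.png')[120:240,170:330]; b=cv2.imread('pics/w_up.png')
cv2.imwrite('pics/c_up.png',np.hstack([cv2.resize(a,(400,300)),cv2.resize(b,(400,300))]))"
```

```text
t 11.43 p [ 0.5312 -0.3089  0.1271] yawy -0.274 z [ 0.003 -0.002 -1.   ] f [-5.3  6.3 12.5] gap 0.087 gf 58.809126019477844 q [-0.71  0.27  1.73  0.    1.14 -0.44]
```

View pics/c_up.png

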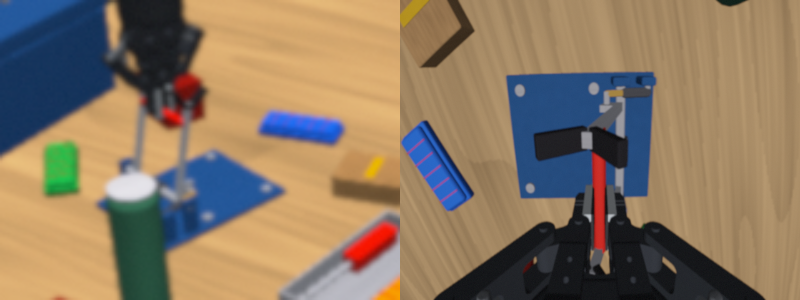

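Emit:
{"method": "drive_tool", "body": {"targets": [[0, 0, 0, 0, 0.006, 0, 0.085], [0, 0, 0, 0, 0.006, 0, 0.085], [0, 0, 0, 0, 0, 0, 0.085], [0, 0, 0, 0, 0, 0, 0.085], [0, 0, 0, 0, 0, -0.01, 0.085]]}}

```text
t: 11.95
position: [0.5392, -0.3106, 0.1282]
orientation: [0.797, 0.603, -0.001, -0.002]
ft_force: [1.9, -0.3, -1.5]
finger_gap: 0.794
grasp_force: 0.8
```

Emit:
{"method": "drive_tool", "body": {"targets": [[0, 0, 0, 0, 0, -0.02, 0.085], [0, 0, 0, 0, 0, -0.03, 0.085], [0, 0, 0, 0, 0, -0.04, 0.085], [0, 0, 0, 0, 0, -0.04, 0.085], [0, 0, 0, 0, 0, -0.04, 0.085]]}}

```text
t: 12.37
position: [0.5396, -0.3112, 0.3023]
orientation: [0.797, 0.603, -0.0, -0.001]
ft_force: [0.7, 0.7, 0.7]
finger_gap: 0.995
grasp_force: 0.0
```

```bash
python3 -c "
from h import *
pose(); snap('wrist','w_op'); snap('scene','s_op')
a=cv2.imread('pics/s_op.png')[120:240,170:330]; b=cv2.imread('pics/w_op.png')
cv2.imwrite('pics/c_op.png',np.hstack([cv2.resize(a,(320,300)),cv2.resize(b,(480,300))]))
# predicted cradle, notches at +-42, open frame
st=-.267;h0=np.array([.5545,-.3155,.04]);Rz=R.from_euler('z',st)
P=[h0+Rz.apply([.025,y,.137]) for y in(-.042,0,.042)]; print(np.round(P,4)); print(proj('wrist',P),proj('scene',P),proj('top',P))
plan([.509,.303,.30],-.87,20,grip=.07)
"
```

```text
t 12.37 p [ 0.5396 -0.3112  0.3023] yawy -0.275 z [-0.001  0.001 -1.   ] f [0.7 0.7 0.7] gap 0.995 gf 0.0 q [-0.7   0.13  1.56 -0.    1.45 -0.43]
[[ 0.5675 -0.3626  0.177 ]
 [ 0.5786 -0.3221  0.177 ]
 [ 0.5897 -0.2816  0.177 ]]
[[357.46626095 229.23135425]
 [358.87581986 184.89167006]
 [360.30402204 136.41684008]] [[209.91973024 150.83391783]
 [218.18454503 155.53828906]
 [226.78397978 160.43253548]] [[437.47560883 181.76487716]
 [424.40430349 178.30157879]
 [411.30365075 174.84116235]]
[0, 0, 0.03, 0.029, -0.01, 0.001, 0.07], [0, 0, 0.03, 0.029, -0.011, 0.0, 0.07], [0, 0, 0.03, 0.029, -0.012, 0.001, 0.07], [0, 0, 0.03, 0.028, -0.013, 0.0, 0.07], [0, 0, 0.03, 0.028, -0.013, 0.001, 0.07],
[0, 0, 0.03, 0.027, -0.014, 0.0, 0.07], [0, 0, 0.03, 0.027, -0.015, 0.001, 0.07], [0, 0, 0.03, 0.026, -0.016, 0.0, 0.07], [0, 0, 0.03, 0.026, -0.017, 0.001, 0.07], [0, 0, 0.03, 0.026, -0.017, 0.0, 0.07],
[0, 0, 0.029, 0.025, -0.018, 0.001, 0.07], [0, 0, 0.03, 0.024, -0.019, 0.0, 0.07], [0, 0, 0.029, 0.024, -0.02, 0.001, 0.07], [0, 0, 0.03, 0.023, -0.02, 0.0, 0.07], [0, 0, 0.029, 0.023, -0.021, 0.001, 0.07],
[0, 0, 0.03, 0.022, -0.022, 0.0, 0.07], [0, 0, 0.029, 0.021, -0.022, 0.001, 0.07], [0, 0, 0.03, 0.021, -0.023, 0.0, 0.07], [0, 0, 0.029, 0.02, -0.023, 0.001, 0.07], [0, 0, 0.03, 0.02, -0.024, 0.0, 0.07],
end [0.50957601 0.30285138 0.30040851] -0.8701121814431831
```

View pics/c_op.png

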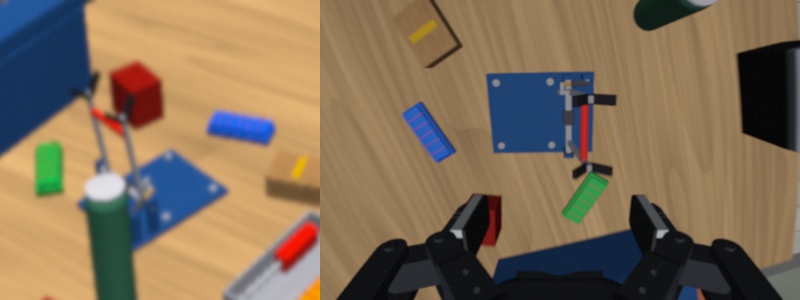

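```bash
python3 -c "
from h import *
np.set_printoptions(precision=4,suppress=True)
im=cv2.imread('pics/w_op.png'); m=(im.max(2)<60)
for y0,y1 in((115,155),(205,250)):
    w=m[y0:y1,320:420].astype(np.uint8); n,l,st,ce=cv2.connectedComponentsWithStats(w)
    for i in range(1,n):
        if st[i,4]>60:
            q=np.argwhere(l==i)[:,::-1]+[320,y0]; L=q[q[:,0]<=q[:,0].min()+2].mean(0); Rr=q[q[:,0]>=q[:,0].max()-2].mean(0)
            print('comp',st[i],ce[i]+[320,y0],'L',L,'R',Rr)
st=-.267;h0=np.array([.5545,-.3155,.04]);Rz=R.from_euler('z',st);c,s=np.cos(.175),np.sin(.175)
for y in(.042,-.042):
  for a,b in((.139,.021),(.139,-.021),(.118,0)): print(y,a,b,proj('wrist',[h0+Rz.apply([a*s+b*c,y,a*c-b*s])]))
"
```

```text
comp [ 17  10  22  18 292] [346.4452 133.1404] L [338.  134.5] R [356.2941 131.3529]
comp [ 42  10  32  15 367] [379.1635 132.3706] L [363.2 125.6] R [391.9737 132.8421]
comp [ 18  12  19  21 209] [346.5359 227.0766] L [339.0625 231.5   ] R [354.3529 221.2941]
comp [ 42  13  27  15 277] [375.2455 225.3502] L [363.4545 222.8636] R [386.9655 227.3448]
0.042 0.139 0.021 [[383.0761 135.7013]]
0.042 0.139 -0.021 [[334.8388 137.175 ]]
0.042 0.118 0 [[352.2115 133.4066]]
-0.042 0.139 0.021 [[378.3611 227.283 ]]
-0.042 0.139 -0.021 [[334.1812 231.1296]]
-0.042 0.118 0 [[350.2213 220.7439]]
```

Emit:
{"method": "drive_tool", "body": {"targets": [[0, 0, 0.03, 0.029, -0.01, 0, 0.07], [0, 0, 0.03, 0.029, -0.011, 0, 0.07], [0, 0, 0.03, 0.029, -0.012, 0, 0.07], [0, 0, 0.03, 0.028, -0.013, 0, 0.07], [0, 0, 0.03, 0.028, -0.013, 0, 0.07]]}}

```text
t: 12.88
position: [0.5308, -0.1556, 0.3]
orientation: [0.841, 0.541, -0.0, -0.001]
ft_force: [0.3, 0.2, 0.3]
finger_gap: 0.823
grasp_force: 0.0
```

Emit:
{"method": "drive_tool", "body": {"targets": [[0, 0, 0.03, 0.027, -0.014, 0, 0.07], [0, 0, 0.03, 0.027, -0.015, 0, 0.07], [0, 0, 0.03, 0.026, -0.016, 0, 0.07], [0, 0, 0.03, 0.026, -0.017, 0, 0.07], [0, 0, 0.03, 0.026, -0.017, 0, 0.07]]}}

```text
t: 13.3
position: [0.5225, -0.002, 0.3001]
orientation: [0.879, 0.477, -0.001, -0.0]
ft_force: [0.5, 0.4, 0.2]
finger_gap: 0.82
grasp_force: 0.0
```

Emit:
{"method": "drive_tool", "body": {"targets": [[0, 0, 0.029, 0.025, -0.018, 0, 0.07], [0, 0, 0.03, 0.024, -0.019, 0, 0.07], [0, 0, 0.029, 0.024, -0.02, 0, 0.07], [0, 0, 0.03, 0.023, -0.02, 0, 0.07], [0, 0, 0.029, 0.023, -0.021, 0, 0.07]]}}

```text
t: 13.72
position: [0.5141, 0.1519, 0.3002]
orientation: [0.912, 0.411, -0.001, -0.0]
ft_force: [-0.0, 0.2, -0.4]
finger_gap: 0.826
grasp_force: 0.0
```

Emit:
{"method": "drive_tool", "body": {"targets": [[0, 0, 0.03, 0.022, -0.022, 0.018, 0.07], [0, 0, 0.029, 0.021, -0.022, 0.018, 0.07], [0, 0, 0.03, 0.021, -0.023, 0.018, 0.07], [0, 0, 0.029, 0.02, -0.023, 0.018, 0.07], [0, 0, 0.03, 0.02, -0.024, 0.018, 0.07]]}}

```text
t: 14.13
position: [0.5065, 0.3059, 0.2094]
orientation: [0.94, 0.342, -0.001, 0.0]
ft_force: [1.1, 0.1, 0.0]
finger_gap: 0.82
grasp_force: 0.0
```

```bash
python3 -c "
from h import *
np.set_printoptions(precision=4,suppress=True)
pose(); im=snap('wrist','w_t2')
for r in bot.regions_of('wrist','tube')[:2]:
    p=np.argwhere(r['region'])[:,::-1].astype(np.float32); br=cv2.minAreaRect(p); b=cv2.boxPoints(br)
    print(r['score'],r['centre'],br,pix2z('wrist',b,.05)[:,:2].tolist())
    # axis from bright (aluminium) part only
    g=r['region']&(im.min(2)>110); q=np.argwhere(g)[:,::-1].astype(np.float32); br=cv2.minAreaRect(q); b=cv2.boxPoints(br)
    print(' alu',br,pix2z('wrist',b,.05)[:,:2].tolist(),pix2z('wrist',b,.05).mean(0))
"
```

```text
t 14.13 p [0.5065 0.3059 0.2094] yawy -0.872 z [-0.001 -0.001 -1.   ] f [1.1 0.1 0. ] gap 0.82 gf 0.0 q [ 0.35  0.13  1.73 -0.    1.28  1.22]
0.82 [402.7, 24.5] ((401.3302001953125, 20.094341278076172), (44.24209976196289, 41.676856994628906), 1.9091522693634033) [[0.6286442342769487, 0.34780887255668574], [0.6528489481984241, 0.36865610726830844], [0.6761580140671664, 0.34067887583092404], [0.6524405970511524, 0.31894448801034064]]
 alu ((417.2000427246094, 0.5999934673309326), (6.260990142822266, 1.7888542413711548), 26.56505012512207) [[0.6705741413566589, 0.34692882331652586], [0.6718834482020488, 0.3472761661455128], [0.6734467291647154, 0.34234968923025744], [0.672135729219966, 0.3419971072841338]] [0.672  0.3446 0.05  ]
0.78 [242.7, 247.6] ((242.50001525878906, 250.00001525878906), (37.47665786743164, 28.991374969482422), 45.0) [[0.3852884433498714, 0.3390383126438258], [0.41724023450607917, 0.3363394775898694], [0.4111404193511162, 0.29869207744991716], [0.3781396725249686, 0.3004746950965485]]
 alu ((0.0, 0.0), (0.0, 0.0), 0.0) [[0.4483547988274439, 0.6282253498618666], [0.4483547988274439, 0.6282253498618666], [0.4483547988274439, 0.6282253498618666], [0.4483547988274439, 0.6282253498618666]] [0.4484 0.6282 0.05  ]
```

```bash
python3 -c "
from h import *
np.set_printoptions(precision=4,suppress=True)
im=cv2.imread('pics/w_t2.png')
print('pred',proj('wrist',[[.509,.303,.042]]))
hsv=cv2.cvtColor(im,cv2.COLOR_BGR2HSV); m=((hsv[...,1]<45)&(hsv[...,2]>95)).astype(np.uint8)
n,l,st,ce=cv2.connectedComponentsWithStats(m)
for i in range(1,n):
    if st[i,4]>600:
        q=np.argwhere(l==i)[:,::-1].astype(np.float32); br=cv2.minAreaRect(q); b=cv2.boxPoints(br)
        W=pix2z('wrist',b,.047)[:,:2]; print(st[i],br); print(W.tolist(),W.mean(0))
r=[x for x in bot.regions_of('wrist','tube')]; print([(x['score'],x['centre']) for x in r])
import h
K,d,_,_=cam('wrist'); mm=bot.camera_model('wrist')
T=np.eye(4); T[:3,:3]=R.from_quat([.797,.603,0,-.001]).as_matrix(); T[:3,3]=[.5396,-.3112,.3023]
W=np.linalg.inv(T@np.array(mm['hand_eye'])); h.cam=lambda c:(K,d,W[:3,:3],W[:3,3])
st=-.267;h0=np.array([.5545,-.3155,0.]);Rz=R.from_euler('z',st)
print('plate pred',proj('wrist',[h0+Rz.apply([x-.06,y,.008]) for x,y in((-.08,.072),(.105,.072),(.105,-.072),(-.08,-.072))]).tolist())
"
```

```text
pred [[325.6926 176.9068]]
[ 304  110   35  154 4841] ((321.0, 186.5), (153.0, 34.0), 90.0)
[[0.5439335544507027, 0.3586194607879484], [0.5635189395471828, 0.33559861636971927], [0.44879945472564864, 0.2344489364475935], [0.42600877583002894, 0.26118316700309563]] [0.4956 0.2975]
[ 446  199  176  141 7425] ((536.280517578125, 286.4755859375), (108.22842407226562, 149.4582977294922), 51.34019088745117)
[[0.4971121084876901, 0.12402567782931542], [0.6471180822163043, 0.11136376659221714], [0.6422258153998386, -0.03930328320938187], [0.46860789543721126, -0.03675831464681523]] [0.5638 0.0398]
[(0.82, [402.7, 24.5]), (0.78, [242.7, 247.6]), (0.7, [324.2, 176.5])]
plate pred [[221.9203280324329, 101.23571211562849], [365.73719951980274, 99.55343261327675], [362.3846679482823, 205.92108154186093], [231.33778885888285, 206.86634876807108]]
```

Emit:
{"method": "drive_tool", "body": {"targets": [[0, 0, 0, -0.002, 0.001, 0.04, 0.07], [0, 0, 0, -0.002, 0, 0.04, 0.07], [0, 0, 0, 0, 0, 0.04, 0.07], [0, 0, 0, 0, 0, 0.035, 0.07], [0, 0, 0, 0, 0, 0.02, 0.07]]}}

```text
t: 14.7
position: [0.503, 0.2994, 0.0319]
orientation: [0.939, 0.343, -0.003, 0.0]
ft_force: [-0.5, 1.4, -0.4]
finger_gap: 0.822
grasp_force: 0.0
```

Emit:
{"method": "drive_tool", "body": {"targets": [[0, 0, 0, 0, 0, 0.013, 0.07], [0, 0, 0, 0, 0, 0, 0.01], [0, 0, 0, 0, 0, 0, 0.01], [0, 0, 0, 0, 0, 0, 0.01], [0, 0, 0, 0, 0, 0, 0.01]]}}

```text
t: 15.12
position: [0.5074, 0.3017, 0.0252]
orientation: [0.939, 0.343, 0.002, 0.001]
ft_force: [1.4, -3.5, 2.8]
finger_gap: 0.328
grasp_force: 58.9
```

Emit:
{"method": "drive_tool", "body": {"targets": [[0, 0, 0, 0, 0, 0, 0.01], [0, 0, 0, 0, 0, 0, 0.01]]}}

```text
t: 15.28
position: [0.5074, 0.3017, 0.0251]
orientation: [0.939, 0.343, 0.002, 0.001]
ft_force: [0.3, -3.9, 5.9]
finger_gap: 0.332
grasp_force: 59.1
```

```bash
python3 -c "
from h import *
pose(); im=snap('wrist','w_tg')
hsv=cv2.cvtColor(im,cv2.COLOR_RGB2HSV); m=((hsv[...,1]<45)&(hsv[...,2]>95)).astype(np.uint8); m[:,:270]=0;m[:,370:]=0
n,l,st,ce=cv2.connectedComponentsWithStats(m)
print(st[1:][st[1:,4]>400])"
```

```text
t 15.28 p [0.5074 0.3017 0.0251] yawy -0.87 z [ 0.005  0.001 -1.   ] f [ 0.3 -3.9  5.9] gap 0.332 gf 59.10236120223999 q [ 0.35  0.38  1.82 -0.    0.95  1.22]
[[  282   138    79   229 15662]]
```

```bash
python3 -c "
from h import *
plan([.5815,-.323,.25],-.267,20,[.507,.302,.25],-.87,grip=.01)"
```

```text
[0, 0, -0.03, -0.017, 0.026, 0.0, 0.01], [0, 0, -0.03, -0.018, 0.026, 0.0, 0.01], [0, 0, -0.03, -0.019, 0.025, 0.0, 0.01], [0, 0, -0.03, -0.02, 0.025, 0.0, 0.01], [0, 0, -0.03, -0.02, 0.024, 0.0, 0.01],
[0, 0, -0.03, -0.021, 0.023, 0.0, 0.01], [0, 0, -0.03, -0.022, 0.023, 0.0, 0.01], [0, 0, -0.03, -0.022, 0.022, 0.0, 0.01], [0, 0, -0.03, -0.023, 0.021, 0.0, 0.01], [0, 0, -0.03, -0.024, 0.021, 0.0, 0.01],
[0, 0, -0.03, -0.024, 0.02, 0.0, 0.01], [0, 0, -0.03, -0.025, 0.019, 0.0, 0.01], [0, 0, -0.03, -0.025, 0.019, 0.0, 0.01], [0, 0, -0.03, -0.026, 0.018, 0.0, 0.01], [0, 0, -0.03, -0.027, 0.017, 0.0, 0.01],
[0, 0, -0.031, -0.027, 0.016, 0.0, 0.01], [0, 0, -0.03, -0.028, 0.015, 0.0, 0.01], [0, 0, -0.031, -0.028, 0.014, 0.0, 0.01], [0, 0, -0.03, -0.028, 0.014, 0.0, 0.01], [0, 0, -0.031, -0.029, 0.013, 0.0, 0.01],
end [ 0.58160928 -0.32311119  0.25      ] -0.26699999999999946
```

Emit:
{"method": "drive_tool", "body": {"targets": [[0, 0, 0, 0, 0, -0.02, 0.01], [0, 0, 0, 0, 0, -0.04, 0.01], [0, 0, 0, 0, 0, -0.041, 0.01], [0, 0, 0, 0, 0, -0.041, 0.01], [0, 0, 0, 0, 0, -0.041, 0.01]]}}

```text
t: 15.75
position: [0.5044, 0.3017, 0.2077]
orientation: [0.939, 0.343, 0.0, -0.0]
ft_force: [0.6, 0.1, -1.9]
finger_gap: 0.328
grasp_force: 59.4
```

Emit:
{"method": "drive_tool", "body": {"targets": [[0, 0, 0, 0, 0, -0.04, 0.01], [0, 0, 0, 0, 0, 0, 0.01]]}}

```text
t: 15.92
position: [0.509, 0.3035, 0.2567]
orientation: [0.939, 0.344, 0.009, -0.0]
ft_force: [1.3, 1.1, -0.4]
finger_gap: 0.331
grasp_force: 59.5
```

Emit:
{"method": "drive_tool", "body": {"targets": [[0, 0, -0.03, -0.017, 0.026, 0, 0.01], [0, 0, -0.03, -0.018, 0.026, 0, 0.01], [0, 0, -0.03, -0.019, 0.025, 0, 0.01], [0, 0, -0.03, -0.02, 0.025, 0, 0.01], [0, 0, -0.03, -0.02, 0.024, 0, 0.01]]}}

```text
t: 16.33
position: [0.5234, 0.1443, 0.2455]
orientation: [0.91, 0.414, 0.0, -0.0]
ft_force: [1.5, 0.0, -1.7]
finger_gap: 0.332
grasp_force: 59.6
```

Emit:
{"method": "drive_tool", "body": {"targets": [[0, 0, -0.03, -0.021, 0.023, 0, 0.01], [0, 0, -0.03, -0.022, 0.023, 0, 0.01], [0, 0, -0.03, -0.022, 0.022, 0, 0.01], [0, 0, -0.03, -0.023, 0.021, 0, 0.01], [0, 0, -0.03, -0.024, 0.021, 0, 0.01]]}}

```text
t: 16.75
position: [0.5418, -0.0118, 0.2455]
orientation: [0.877, 0.481, 0.0, -0.0]
ft_force: [-0.3, -0.2, -2.5]
finger_gap: 0.327
grasp_force: 59.6
```

Emit:
{"method": "drive_tool", "body": {"targets": [[0, 0, -0.03, -0.024, 0.02, 0, 0.01], [0, 0, -0.03, -0.025, 0.019, 0, 0.01], [0, 0, -0.03, -0.025, 0.019, 0, 0.01], [0, 0, -0.03, -0.026, 0.018, 0, 0.01], [0, 0, -0.03, -0.027, 0.017, 0, 0.01]]}}

```text
t: 17.17
position: [0.5613, -0.1682, 0.2455]
orientation: [0.838, 0.545, 0.0, 0.0]
ft_force: [0.5, 0.0, -1.6]
finger_gap: 0.329
grasp_force: 59.7
```

Emit:
{"method": "drive_tool", "body": {"targets": [[0, 0, -0.031, -0.027, 0.016, 0, 0.01], [0, 0, -0.03, -0.028, 0.015, 0, 0.01], [0, 0, -0.031, -0.028, 0.014, 0, 0.01], [0, 0, -0.03, -0.028, 0.014, 0, 0.01], [0, 0, -0.031, -0.029, 0.013, 0, 0.01]]}}

```text
t: 17.58
position: [0.5796, -0.3246, 0.2454]
orientation: [0.794, 0.607, 0.0, 0.0]
ft_force: [0.4, 0.9, -1.7]
finger_gap: 0.331
grasp_force: 59.7
```

Emit:
{"method": "drive_tool", "body": {"targets": [[0, 0, 0, 0, 0, 0, 0.01], [0, 0, 0, 0, 0, 0, 0.01]]}}

```text
t: 17.75
position: [0.5793, -0.3246, 0.2449]
orientation: [0.796, 0.606, 0.0, -0.0]
ft_force: [-1.6, 0.4, -1.7]
finger_gap: 0.336
grasp_force: 59.7
```

```bash
python3 -c "
from h import *
np.set_printoptions(precision=4,suppress=True)
pose(); im=snap('wrist','w_cr'); sc=snap('scene','s_cr')
hsv=cv2.cvtColor(im,cv2.COLOR_RGB2HSV)
al=((hsv[...,1]<45)&(hsv[...,2]>95)).astype(np.uint8)
n,l,st,ce=cv2.connectedComponentsWithStats(al); print('alu',st[1:][st[1:,4]>500])
dk=(im.max(2)<60).astype(np.uint8); n,l,st,ce=cv2.connectedComponentsWithStats(dk); print('dark',st[1:][st[1:,4]>60])
hs=h0=np.array([.5545,-.3155,.04]);Rz=R.from_euler('z',-.267);c,s=np.cos(.175),np.sin(.175)
for y in(.048,-.048):
  for a,b in((.139,.021),(.139,-.021),(.130,.024),(.130,-.024)): print(y,a,b,proj('wrist',[h0+Rz.apply([a*s+b*c,y,a*c-b*s])]))
for n in ('tube','bar'):
  for r in bot.regions_of('scene',n)[:2]: print(n,r['score'],r['centre'])
"
```

```text
t 17.75 p [ 0.5793 -0.3246  0.2449] yawy -0.269 z [ 0.     0.001 -1.   ] f [-1.6  0.4 -1.7] gap 0.336 gf 59.65139150619507 q [-0.68  0.27  1.51  0.    1.37 -0.41]
alu [[  282   138    78   229 15741]
 [  574   363    66    37  1434]]
dark [[   81     0    53    87   816]
 [  394     0    81    31  1553]
 [  553    48    87   169 12105]
 [  266   100   111    50  3993]
 [   51   258   537   142 35704]]
0.048 0.139 0.021 [[347.7796 142.3101]]
0.048 0.139 -0.021 [[283.0273 143.936 ]]
0.048 0.13 0.024 [[348.6549 140.3676]]
0.048 0.13 -0.024 [[277.4516 142.0964]]
-0.048 0.139 0.021 [[344.19   272.5781]]
-0.048 0.139 -0.021 [[287.5076 277.7877]]
-0.048 0.13 0.024 [[345.1069 266.2659]]
-0.048 0.13 -0.024 [[282.4426 271.8184]]
tube 0.79 [225.7, 129.8]
tube 0.67 [224.7, 170.9]
bar 0.77 [223.1, 166.0]
```

Emit:
{"method": "drive_tool", "body": {"targets": [[0, 0, 0, 0.001, 0.002, 0.02, 0.01], [0, 0, 0, 0, 0, 0.02, 0.01], [0, 0, 0, 0, 0, 0.02, 0.01], [0, 0, 0, 0, 0, 0.01, 0.01], [0, 0, 0, 0, 0, 0, 0.01]]}}

```text
t: 18.37
position: [0.5805, -0.321, 0.1721]
orientation: [0.795, 0.607, -0.001, -0.003]
ft_force: [-0.6, 1.2, -1.8]
finger_gap: 0.335
grasp_force: 59.7
```

Emit:
{"method": "drive_tool", "body": {"targets": [[0, 0, 0, 0, 0, 0.004, 0.01], [0, 0, 0, 0, 0, 0, 0.01], [0, 0, 0, 0, 0, 0, 0.01]]}}

```text
t: 18.62
position: [0.5824, -0.3234, 0.1728]
orientation: [0.795, 0.607, 0.0, 0.001]
ft_force: [0.4, -0.2, -1.6]
finger_gap: 0.328
grasp_force: 59.7
```

Emit:
{"method": "drive_tool", "body": {"targets": [[0, 0, 0, 0, 0, 0.004, 0.01], [0, 0, 0, 0, 0, 0, 0.01], [0, 0, 0, 0, 0, 0, 0.01]]}}

```text
t: 18.87
position: [0.5818, -0.3232, 0.1675]
orientation: [0.795, 0.607, 0.0, 0.0]
ft_force: [-0.3, -0.2, -1.8]
finger_gap: 0.333
grasp_force: 59.7
```

Emit:
{"method": "drive_tool", "body": {"targets": [[0, 0, 0, 0, 0, 0.003, 0.01], [0, 0, 0, 0, 0, 0, 0.01], [0, 0, 0, 0, 0, 0, 0.01]]}}

```text
t: 19.12
position: [0.5816, -0.323, 0.164]
orientation: [0.795, 0.607, -0.0, -0.0]
ft_force: [0.4, 0.1, -1.0]
finger_gap: 0.332
grasp_force: 59.7
```

Emit:
{"method": "drive_tool", "body": {"targets": [[0, 0, 0, 0, 0, 0.002, 0.01], [0, 0, 0, 0, 0, 0, 0.01], [0, 0, 0, 0, 0, 0, 0.01]]}}

```text
t: 19.37
position: [0.5819, -0.3233, 0.1631]
orientation: [0.795, 0.607, -0.0, 0.0]
ft_force: [-3.1, 0.8, 3.5]
finger_gap: 0.329
grasp_force: 60.1
```

Emit:
{"method": "drive_tool", "body": {"targets": [[0, 0, 0, 0, -0.002, 0.001, 0.01], [0, 0, 0, 0, 0, 0, 0.01], [0, 0, 0, 0, 0, 0, 0.01]]}}

```text
t: 19.62
position: [0.5801, -0.3228, 0.1618]
orientation: [0.795, 0.607, 0.0, 0.001]
ft_force: [-0.6, 0.5, 2.6]
finger_gap: 0.334
grasp_force: 60.1
```

Emit:
{"method": "drive_tool", "body": {"targets": [[0, 0, 0, 0, 0, 0.001, 0.01], [0, 0, 0, 0, 0, 0, 0.01], [0, 0, 0, 0, 0, 0, 0.01]]}}

```text
t: 19.87
position: [0.5802, -0.3228, 0.1617]
orientation: [0.795, 0.607, 0.0, 0.001]
ft_force: [-3.6, 1.2, 7.2]
finger_gap: 0.332
grasp_force: 60.8
```

Emit:
{"method": "drive_tool", "body": {"targets": [[0, 0, 0, 0, 0, 0, 0.035], [0, 0, 0, 0, 0, 0, 0.045], [0, 0, 0, 0, 0, 0, 0.06], [0, 0, 0, 0, 0, 0, 0.06], [0, 0, 0, 0, 0, 0, 0.06]]}}

```text
t: 20.28
position: [0.5797, -0.3224, 0.1598]
orientation: [0.795, 0.607, -0.0, -0.0]
ft_force: [0.1, -0.2, 0.3]
finger_gap: 0.702
grasp_force: 0.0
```

Emit:
{"method": "drive_tool", "body": {"targets": [[0, 0, 0, 0, 0, -0.01, 0.06], [0, 0, 0, 0, 0, -0.02, 0.06], [0, 0, 0, 0, 0, -0.04, 0.06], [0, 0, 0, 0, 0, -0.04, 0.06], [0, 0, 0, 0, 0, -0.02, 0.06]]}}

```text
t: 20.7
position: [0.5812, -0.3236, 0.2972]
orientation: [0.795, 0.607, 0.001, 0.004]
ft_force: [0.8, -0.6, 2.2]
finger_gap: 0.704
grasp_force: 0.0
```

Emit:
{"method": "drive_tool", "body": {"targets": [[0, 0, 0, 0, 0, 0, 0.06], [0, 0, 0, 0, 0, 0, 0.06]]}}

```text
t: 20.87
position: [0.5805, -0.3231, 0.2932]
orientation: [0.795, 0.607, 0.001, 0.002]
ft_force: [-0.4, 0.8, -0.7]
finger_gap: 0.707
grasp_force: 0.0
```

```bash
python3 -c "
from h import *
np.set_printoptions(precision=4,suppress=True)
pose(); im=snap('wrist','w_fin'); sc=snap('scene','s_fin'); snap('top','t_fin')
hsv=cv2.cvtColor(im,cv2.COLOR_RGB2HSV); al=((hsv[...,1]<45)&(hsv[...,2]>95)).astype(np.uint8)
n,l,st,ce=cv2.connectedComponentsWithStats(al)
for i in range(1,n):
  if st[i,4]>600:
    q=np.argwhere(l==i)[:,::-1].astype(np.float32); b=cv2.boxPoints(cv2.minAreaRect(q)); W=pix2z('wrist',b,.182)[:,:2]; print('alu',st[i],W.tolist(),W.mean(0))
print('cradle pred',proj('wrist',[[.5786,-.3221,.177]]),proj('scene',[[.5786,-.3221,.177]]))
for c in ('wrist','scene'):
  for n in ('tube','reflector','screwdriver','bar'):
    for r in bot.regions_of(c,n)[:4]: print(c,n,r['score'],r['centre'], pix2z(c,r['centre'],.024)[0,:2] if n in('reflector','screwdriver') else '')
"
```

```text
t 20.87 p [ 0.5805 -0.3231  0.2932] yawy -0.267 z [ 0.004 -0.003 -1.   ] f [-0.4  0.8 -0.7] gap 0.707 gf 0.0 q [-0.68  0.23  1.46  0.    1.44 -0.41]
alu [ 610    0   30   52 1413] [[0.8211897852700394, -0.23310659208117726], [0.8457077155063505, -0.23721465488604002], [0.8431191748703535, -0.2736622901326521], [0.8182613203992388, -0.2687455034756853]] [ 0.8321 -0.2532]
alu [ 600   55   40  292 8631] [[0.8098058438851921, -0.2699091074334158], [0.8429806061385365, -0.2766018867650832], [0.8578614324177598, -0.5660397617834447], [0.812201509438655, -0.5491046824364332]] [ 0.8307 -0.4154]
alu [ 279  108   55  184 6664] [[0.5688965275393176, -0.24796249709257026], [0.6071335781240379, -0.2584715963099137], [0.5682369898359992, -0.4085525250964033], [0.5223637756904289, -0.39617846046343685]] [ 0.5667 -0.3278]
alu [ 574  353   66   47 2113] [[0.7840408884899642, -0.5485066321247319], [0.8591105987967171, -0.5763691690562922], [0.869437943500479, -0.6523109807256291], [0.7867502092158399, -0.6175278295092678]] [ 0.8248 -0.5987]
cradle pred [[318.4151 195.6725]] [[218.1867 155.536 ]]
wrist tube 0.71 [315.8, 183.2] 
wrist reflector 0.78 [336.6, 257.0] [ 0.5664 -0.4597]
wrist reflector 0.6 [242.6, 147.2] [ 0.4912 -0.2819]
wrist reflector 0.59 [109.3, 175.6] [ 0.3084 -0.2688]
wrist reflector 0.57 [289.3, 137.4] [ 0.5508 -0.2858]
wrist bar 0.9 [289.8, 139.3] 
scene tube 0.73 [222.6, 157.1] 
scene tube 0.64 [455.0, 222.6] 
scene tube 0.57 [424.2, 295.5] 
scene reflector 0.86 [195.9, 184.1] [ 0.5443 -0.4671]
scene reflector 0.83 [336.1, 235.6] [0.5611 0.0495]
scene reflector 0.52 [292.2, 168.7] [ 0.3072 -0.2572]
scene screwdriver 0.82 [314.8, 218.6] [ 0.5207 -0.0413]
```

```bash
python3 -c "
from h import *
np.set_printoptions(precision=1,suppress=True)
im=cv2.imread('pics/w_fin.png'); hsv=cv2.cvtColor(im,cv2.COLOR_BGR2HSV); al=((hsv[...,1]<45)&(hsv[...,2]>95)); al[:,:270]=0; al[:,360:]=0
for r in list(range(90,300,15)):
    c=np.flatnonzero(al[r]); print(r,c.min() if len(c) else '',c.max() if len(c) else '',len(c))
Rz=R.from_euler('z',-.267); C=np.array([.5786,-.3221,.177])
for y in(-.08,-.042,0,.042,.068,.08): print(y,proj('wrist',[C+Rz.apply([-.015,y,0]),C+Rz.apply([.015,y,0])]).ravel())
h0=np.array([.5545,-.3155,.04]);print('bar',proj('wrist',[h0+Rz.apply([.0165,y,.0935]) for y in(-.038,.038)]).ravel(),'axle',proj('wrist',[h0+Rz.apply([0,y,0]) for y in(-.06,.06)]).ravel())
m=((hsv[...,0]<8)|(hsv[...,0]>172))&(hsv[...,1]>150)&(hsv[...,2]>90)
n,l,st,ce=cv2.connectedComponentsWithStats(m.astype(np.uint8)); print(st[1:][st[1:,4]>60])
"
```

```text
90   0
105 270 275 6
120 280 332 53
135 295 332 38
150 295 332 38
165 295 332 38
180 292 332 41
195 272 332 48
210 289 332 37
225 297 331 35
240 298 331 34
255 298 331 34
270 299 331 33
285 301 330 30
-0.08 [300.5 280.5 334.2 280.5]
-0.042 [299.7 241.7 334.9 241.7]
0 [298.8 194.7 335.7 194.7]
0.042 [297.8 142.9 336.5 142.9]
0.068 [297.2 108.4 337.  108.4]
0.08 [296.9  91.8 337.3  91.8]
bar [308.8 218.8 308.  140.4] axle [298.  208.2 296.2 110.5]
[[ 155  277   44   36 1188]]
```

```bash
python3 -c "
from h import *
print(bot.close_job()); pose()"
```

```text
the job is handed in; nothing more can be done
None
the job is handed in; nothing more can be done
```

The job is handed in at about 21 s of the 72 s, with no verdict returned: by the last camera check the reflector lies in the tray orange up and clear of the screwdriver, the frame is snapped open, and the tube sits in both notches within about 2 mm across and 8 mm along; I viewed 11 pictures, one over the limit of 10.

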